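Index the dish carousel and lock it with the key

TASK

Turn the carousel by its black bar until the orange-lidded dish points at the yellow arrow. Then take the red key from its stand, use it to turn the brass lock screw on the sloping face clockwise fully home, so that its slot lines up with the white lines, and put the key back upright in its stand. Keep fingers and arm off the screw and its sloping face (only the key goes there) and do not shift the beaker, the jar or the stack of dishes.

Things in the scene. Friction and masses are not known exactly. Their poses are not given: they have to be found in the camera images.
- carousel: Petri-dish carousel fixed to the counter: a white plinth 240 (x) x 400 (y) x 40 mm, origin at the centre of its underside, z up. On it, at y = +85 mm, a turntable; at y = -135 mm, a grey console with a sloping face. On the console's -x side a white block reaches 100 mm height; the console's upper edge is at 114 mm height.
- turntable (a joint): Angle (rad) of the turntable, positive anticlockwise seen from above; 0 when the orange-lidded dish points straight at the yellow arrow. It turns from -1.7 to 0.8, stays where it is left by friction, and starts well on the negative side.
- bar (a point): Centre of the black bar handle on the turntable's axis, 102 mm above the counter. Bar 62 mm long (its x, pointing to the orange dish; that end has an orange mark) x 18 mm wide (its y) x 32 mm high (86 to 118 mm above the counter). Turns with the turntable, z up.
- orange_dish (a point): Middle of the orange dish's lid, 64 mm from the turntable's axis. The aluminium disc is 196 mm across, top 58 mm above the counter, and carries four fixed lidded dishes (orange, clear, white, blue; 62 mm across, tops 74 mm above the counter).
- arrow (a point): Tip of the yellow arrow on the plinth, beside the turntable on its far (+x) side.
- console: Grey console on the plinth; origin at the middle of its flat sloping face (115 x 110 mm), z straight out of the face: 30 deg from straight up, tipped towards the carousel's +x, the arrow's side; x down the slope. Two white lines on the face, above and below the screw (along x), show the locked direction.
- lock_screw (a joint): Angle (rad) of the captive brass lock screw in the middle of the console's face; 0 = open (slot level, along the console's y), grows clockwise seen from outside, hard stop at 1.571 = locked (slot in line with the white lines). Starts near open (0 to 0.35). Friction about 0.12 N m.
- screw_slot (a point): Centre of the floor of the screw's slot; z out along the screw's axis, y along the slot. The head is 46 mm across, 17 mm high above the face; the straight slot right across it is 9.5 mm wide and 11 mm deep, open at both ends; the floor is 6 mm above the face. Turns with the screw.
- key: Loose red-handled screw key, 150 mm long, 0.2 kg. Origin at the centre of its tip, z from tip to handle. Blade 32 mm wide along its x, 6 mm thick along y (4 mm in the last 5 mm), 17 mm long; round shank 16 mm thick; round steel collar 56 mm across at z 70 to 76 mm; square handle 30 x 30 mm (sides along x and y) at z 76 to 150 mm. Starts upright in the stand, collar on its top.
- key_stand: Grey block fixed to the counter, 80 x 80 x 80 mm, origin at the centre of its underside, with a round hole 43 mm wide and 76 mm deep in the middle of its top. The key hangs in it by its collar, tip 10 mm above the counter. It stands to the left or the right of the carousel.
- beaker: Loose glass beaker, 72 mm across, 95 mm tall; stands on the counter. Bystander; origin at the centre of its underside.
- dish_stack: Loose stack of four petri dishes, 94 mm across, 60 mm tall. Bystander; origin at the centre of its underside.
- jar: Loose jar with a white lid, 68 mm across, 90 mm tall. Bystander; origin at the centre of its underside.
Things that resemble listed ones, but are neither listed nor needed, are in the scene too. What is shaped like the key but blue or purple is not meant.

How it is judged:
By the outcome, as a careful person would: the job done as asked, in the order asked, and still so for the second after the job is handed in, with the robot touching nothing.
It also fails if it takes over 64 s, if anything falls off the work surface, if the arm or the gripper's body presses on something with over 40 N, if the wrist force passes 120 N, or if a joint passes its speed limit or range.

ROBOT

A 7-joint arm with a two-finger parallel gripper is mounted at the origin on the work surface. World frame = base frame: x ahead of the robot, y to its left, z up, the work surface at z = 0. Lengths are in m, angles in rad, forces in N, time in s.
With the tool pointing down it reaches from about 0.425 to 0.925 m from the base axis. Payload 6.8 kg.
Tool frame: the origin (TCP) lies at the very end of the fingers, on their centre line; the grasp point (between the pads) lies 19 mm behind it; z points along the fingers, y is the line along which they close (so a half turn about z gives the same grasp; the last joint's range is limited). The gripper opens to 85 mm and grips with 20 to 120 N. Pads are 22 mm wide; open, the fingers measure 114 mm over their backs; the gripper's body (76 mm by 85 mm) begins 54 mm behind the grasp point. The pads swing forward as they close: fully open they stand 13 mm farther back than shut.
Start: joints at [1.013, 0.477, 0.022, 1.555, -0.011, 1.109, -0.083], TCP at [0.293, -0.608, 0.231] pointing down, gripper open.
Joint ranges: [-2.96, 2.96], [-0.34, 2.1], [-1.41, 1.46], [0.24, 2.44], [-1.37, 4.51], [0.17, 1.92], [-2.96, 2.96]. Speed limits (rad/s): [2.39, 2.39, 3.14, 3.14, 3.14, 3.14, 3.14].

INTERFACE

Orientations are given as a rotation vector (axis times angle).
In Python, from workcell import * gives the robot as it stands.
- The arm moves only by the tool step_arm, never from a script. Its argument "rows" is one flat list of numbers, 6 for each row, row after row: the shift along the tool's x, y, z as a fraction of full scale, then the turn, a rotation vector about the tool's x, y, z as a fraction of full scale. In form: [dx, dy, dz, wx, wy, wz, dx, dy, dz, wx, wy, wz, ...]. A call has 1 to 5 rows; each row shifts and turns the commanded pose from where the row before left it, along the tool's axes as they then stand; what a row does not reach is not made up. Full scale, the value 1, is 10 cm for a shift and 60 degrees for a turn. A row lasts 1/12 s, in which the tool goes at most 41.7 mm and 7.16 degrees, less where a joint would pass 70% of its speed; a pose out of reach is approached as far as the arm can. A call with a number of a shift or a turn outside -1 to 1 is refused whole. A call with a gripper value outside its range is refused whole. "gripper" is the opening, from -1 (shut) to 1 (fully open), set as the call begins (left out, the last holds). The fingers move at their own pace and stop on an object; the grip force is fixed at half the most. Time passes only in rows, so rows that do not move let the fingers close. It gives the time, the measured TCP pose, the force, the opening and the grip force at its end, in the units of the state.
- state(): the state, without advancing time (a new reading comes with each control period).
- grab_frame(name): name is "scene" or "top"; returns a dict with "pixels" (480x640x3 uint8, red, green, blue), "vfov" (degrees; the focal length in pixels is half the picture's height over the tangent of half this angle, whatever the lens; pixels are square), "cx", "cy" (the principal point, pixels), "rvec" (rotation vector, rad) and "tvec" (3), from world to camera coordinates, as OpenCV has them. Camera axes: x right, y down, z forward; pixel columns grow to the right and rows downward; lengths in m; the calibration is good to about 2 mm. A picture is of the moment at which its call begins. There is no depth.
- hand_in(): hands the job in; it is judged then, once.
Trained networks look in a picture, given as the dict that the camera call returned (one of the last four; its "shot" number tells which), for a name from the list of things; names that differ only in an ending like _2 or _b are one class to them, and where a whole thing is asked for, a point or a joint stands for the part that bears it (a point fixed in the world has none). Each returns a list of dicts, best first, with "p" (0 to 1); they miss things now and then, are a little off and sometimes report something else, mostly with a low value. They report only what shows in the picture. A call takes as long as a camera call. They do not tell look-alikes from the thing itself.
- find_in(picture, target): "position" ([x, y, z] in m, in the coordinates of the camera as it stood for that picture, good to about 4 mm: the middle of the surface that is visible of it).
- silhouettes(picture, target): "mask" (480x640 bool, what is visible of it).
- mark_of(picture, target): "position" ([x, y, z] in m, in the coordinates of the camera as it stood for that picture, good to about 4 mm: a listed point, or the origin of a listed thing).
The state is a dict: "time": time; "joints": joint angles; "joint_vel": joint speeds; "effort": joint torques, N m; "position": TCP position; "orientation": TCP orientation; "force": force on the tool from outside, world axes, zero at the start; "moment": the same for the moment, N m; "width": finger opening in m; "gripper_force": force on a finger pad.
Only numpy, scipy, OpenCV 4.12 (cv2) and the standard library are available. Lean on these libraries where they do the work, as an engineer would, in place of code of your own. Each camera call takes 0.05 s, during which the arm holds its last target. There are 200 camera calls.

## Working session

There is one attempt and no reset: what is moved stays moved. The work goes in short steps, Python scripts to look and compute and a tool call to move; the robot and the scene stay as the last step left them, time stands still between calls to the robot, and variables do not carry over. Pictures are saved under pics/ and viewed, at most 10 in all, crops included, and the job is handed in when it is done.

Besides the shell and the picture viewer there is one more tool, called after "Emit:" as name(argument=value, ...), one argument or row to a line, values as JSON. step_arm: Moves the arm, as the interface text tells. Shift numbers are shares of 10 cm and turn numbers shares of 60 degrees, none past 1 either way. Its arguments: {"type":"object","properties":{"rows":{"type":"array","items":{"type":"number","minimum":-1,"maximum":1}},"gripper":{"type":"number"}},"required":["rows"]}

```bash
ls; mkdir -p pics
cat > h.py <<'E'
from workcell import *
import numpy as np, cv2
from scipy.spatial.transform import Rotation as R
def cam(f):
    F=240/np.tan(np.radians(f["vfov"])/2); K=np.array([[F,0,f["cx"]],[0,F,f["cy"]],[0,0,1.]])
    return K,R.from_rotvec(np.array(f["rvec"]).ravel()).as_matrix(),np.array(f["tvec"]).ravel()
def toW(f,p):
    K,r,t=cam(f); return r.T@(np.array(p)-t)
def px(f,P):
    K,r,t=cam(f); c=(r@np.atleast_2d(P).T).T+t; u=(K@c.T).T; return u[:,:2]/u[:,2:]
def ray(f,uv,z):
    K,r,t=cam(f); d=r.T@np.linalg.inv(K)@np.array([uv[0],uv[1],1.]); o=-r.T@t
    return o+d*(z-o[2])/d[2]
def tri(fs,uvs):
    A=[];b=[]
    for f,uv in zip(fs,uvs):
        K,r,t=cam(f); d=r.T@np.linalg.inv(K)@np.array([uv[0],uv[1],1.]); d/=np.linalg.norm(d); o=-r.T@t
        M=np.eye(3)-np.outer(d,d); A.append(M); b.append(M@o)
    return np.linalg.solve(sum(A),sum(b))
def save(n,im): cv2.imwrite("pics/"+n,im[:,:,::-1])
E
python3 - <<'E'
from h import *
np.set_printoptions(precision=4,suppress=True)
fs=grab_frame("scene"); ft=grab_frame("top")
save("s0.png",fs["pixels"]);save("t0.png",ft["pixels"])
for f in (fs,ft):
    K,r,t=cam(f);print(f["vfov"],-r.T@t, r[2])
    for n in "carousel bar orange_dish arrow console screw_slot key key_stand beaker dish_stack jar".split():
        print(n,[(np.round(toW(f,d["position"]),3).tolist(),round(d["p"],2)) for d in mark_of(f,n)[:4]])
print(state())
E
```

```text
pics
53.63495316854956 [ 0.9467 -0.3977  0.9758] [-0.3737  0.4135 -0.8303]
carousel [([0.582, -0.0, 0.001], 0.86), ([0.625, 0.382, 0.004], 0.58)]
bar [([0.57, 0.081, 0.098], 0.59)]
orange_dish [([0.623, 0.047, 0.077], 0.71)]
arrow [([0.673, 0.097, 0.05], 0.83)]
console [([0.571, -0.144, 0.089], 0.67)]
screw_slot [([0.575, -0.14, 0.092], 0.85)]
key [([0.371, 0.28, -0.003], 0.97), ([0.483, 0.348, 0.009], 0.85), ([0.37, 0.378, -0.005], 0.7), ([0.471, 0.462, 0.002], 0.63)]
key_stand [([0.483, 0.351, 0.0], 0.82)]
beaker [([0.459, -0.377, 0.002], 0.68)]
dish_stack [([0.66, -0.375, 0.003], 0.76), ([0.481, 0.349, 0.008], 0.39)]
jar [([0.624, 0.379, 0.001], 0.64)]
56.88947848298058 [0.3643 0.0379 1.1422] [ 0.1559 -0.0054 -0.9878]
carousel [([0.585, -0.005, -0.001], 0.6)]
bar [([0.57, 0.081, 0.101], 0.96)]
orange_dish [([0.618, 0.043, 0.073], 0.86)]
arrow [([0.675, 0.1, 0.052], 0.56)]
console [([0.571, -0.143, 0.084], 0.83)]
screw_slot [([0.57, -0.139, 0.09], 0.6)]
key [([0.369, 0.374, 0.001], 0.91), ([0.468, 0.459, 0.006], 0.77), ([0.367, 0.277, -0.001], 0.7), ([0.482, 0.349, 0.009], 0.56)]
key_stand [([0.484, 0.348, -0.002], 0.79)]
beaker [([0.46, -0.376, -0.002], 0.62)]
dish_stack [([0.653, -0.376, -0.003], 0.73)]
jar [([0.62, 0.388, 0.0], 0.57), ([0.584, -0.009, -0.003], 0.57)]
{'time': 1.2, 'joints': array([ 1.0129,  0.477 ,  0.0224,  1.5554, -0.0115,  1.1093, -0.0831]), 'joint_vel': array([ 0.0007, -0.0011,  0.0002,  0.0013,  0.0008,  0.0002, -0.0004]), 'effort': array([ -0.0001, -59.6344,   1.6063, -28.1554,   0.0124,   0.0014,
         0.    ]), 'position': array([ 0.2935, -0.6079,  0.2313]), 'orientation': array([-3.0624, -0.7006,  0.    ]), 'force': array([-0.0732, -0.058 , -0.4381]), 'moment': array([-0.0179, -0.0218,  0.0081]), 'gripper_force': 0.0, 'width': 0.08548838618131607}
```

View pics/s0.png

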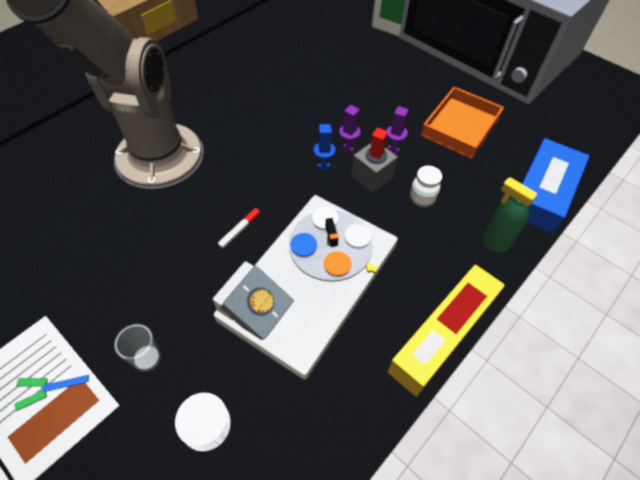

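View pics/t0.png

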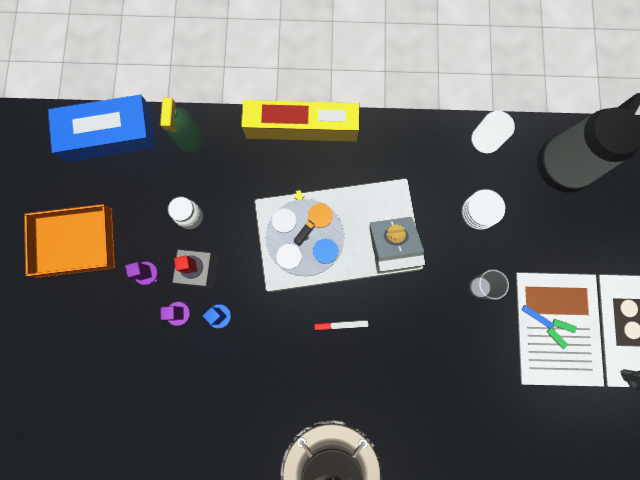

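The red-handled key in the stand shows at scene (378,145) and top (185,264). Things it could be mistaken for, in the scene view:
- purple keys at (350,128) and (397,128)
- blue key at (324,147)
- flat red/white pen at (240,228), top (340,325)

I choose the red key standing in the grey stand. Next I'll measure by colour in both views and make one close crop.

```bash
cat > m.py <<'E'
from h import *
np.set_printoptions(precision=4,suppress=True)
def blob(f,hue,roi,smin=120,vmin=90):
    h=cv2.cvtColor(f["pixels"],cv2.COLOR_RGB2HSV).astype(int)
    d=np.minimum(abs(h[...,0]-hue),180-abs(h[...,0]-hue))
    m=(d<6)&(h[...,1]>smin)&(h[...,2]>vmin); k=np.zeros_like(m); x,y,X,Y=roi;k[y:Y,x:X]=1; m&=k
    v,u=np.nonzero(m); return np.array([u.mean(),v.mean()]),m
E
python3 - <<'E'
from m import *
fs=grab_frame("scene"); ft=grab_frame("top")
for n,h,rs,rt in [("orange dish",11,(310,240,365,285),(295,195,340,232)),("blue dish",110,(280,225,325,265),(305,230,345,270)),("arrow",30,(360,255,385,280),(285,185,310,205)),("redkey",0,(365,120,392,165),(165,245,205,280))]:
    a,ma=blob(fs,h,rs);b,mb=blob(ft,h,rt); print(n,a,b,ma.sum(),mb.sum(),tri([fs,ft],[a,b]), ray(ft,b,.074))
c=cv2.resize(fs["pixels"][110:200,320:440],(480,360),interpolation=3)
d=cv2.resize(ft["pixels"][170:300,165:435],None,fx=2.96,fy=2.96,interpolation=3)
e=cv2.resize(ft["pixels"][240:290,165:220],(320,291),interpolation=3)
im=np.zeros((600,800,3),np.uint8);
im[:d.shape[0],:d.shape[1]]=d[:,:800]
im=im[:]; save("c1.png",im[:390])
im2=np.zeros((360,800,3),np.uint8);im2[:,:480]=c;im2[:291,480:]=e;save("c2.png",im2)
E
```

```text
orange dish [337.0156 263.2671] [312.24 221.8 ] 513 25 [0.6107 0.0605 0.0364] [0.6034 0.0611 0.074 ]
blue dish [303.3021 244.125 ] [325.185  250.6694] 480 481 [0.5327 0.0274 0.0711] [0.5322 0.0275 0.074 ]
arrow [371.1818 267.5455] [298.5556 194.5   ] 66 54 [0.6785 0.0979 0.0498] [0.672  0.0971 0.074 ]
redkey [377.4006 141.9062] [181.3614 263.3366] 352 202 [0.483  0.3549 0.1262] [0.4922 0.3751 0.074 ]
```

View pics/c1.png

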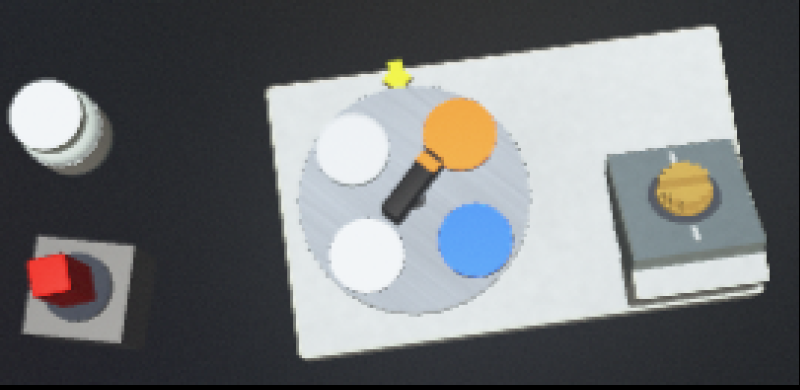

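View pics/c2.png

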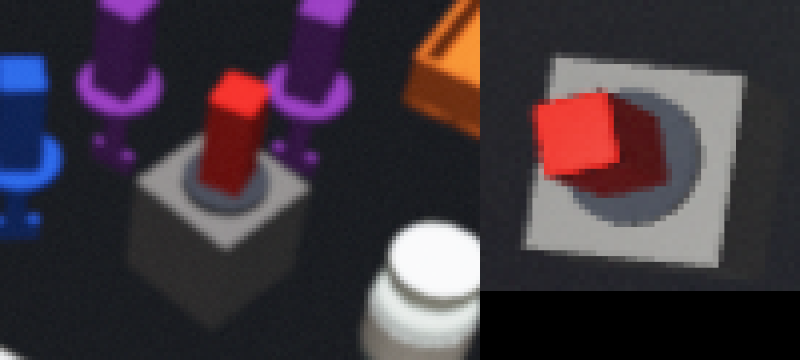

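Run:
```python
from m import *
ft=grab_frame("top"); fs=grab_frame("scene")
c=lambda p,z: ray(ft,(165+p[0]/2.96,170+p[1]/2.96),z)
e=lambda p,z: ray(ft,(165+p[0]/5.82,240+p[1]/5.82),z)
dg=lambda v: np.degrees(np.arctan2(v[1],v[0]))
P=[c(p,.04) for p in [(268,87),(718,27),(768,293),(302,358)]]; print("plinth",*P,np.mean(P,0)); print(dg(P[0]-P[1])-90,dg(P[3]-P[2])-90,dg(P[0]-P[3]))
L=[c(p,.074) for p in [(460,134),(367,256),(476,240),(352,148)]];print("axis",np.mean(L,0),dg(L[0]-L[1]),dg(L[2]-L[3])+90)
C=np.mean(L,0);A=c((398,88),.04); print("arrow",A,dg(A-C))
print("bar",c((395,213),.118),c((440,157),.118),dg(c((440,157),.118)-c((395,213),.118)))
H=[e(p,.16) for p in [(56,106),(132,92),(139,165),(65,178)]]; print("handle",np.mean(H,0),dg(H[1]-H[2]),dg(H[0]-H[3]),dg(H[0]-H[1]),*H)
S=[e(p,.08) for p in [(72,53),(266,75),(238,267),(44,249)]]; print("stand",np.mean(S,0),dg(S[1]-S[2]),dg(S[0]-S[3]),dg(S[0]-S[1]))
# handle top in scene
s=[(320+u/4,110+v/4) for u,v in [(232,70),(270,88),(247,117),(208,100)]]
print("tri handle top",tri([fs,ft],[np.mean(s,0),(165+98/5.82,240+135.2/5.82)]))
s=[(320+u/4,110+v/4) for u,v in [(225,118),(311,182),(225,248),(137,181)]]
print("tri stand top",tri([fs,ft],[np.mean(s,0),(165+155/5.82,240+161/5.82)]))
for n in("console","lock_screw","bar"):
  for f,g in((fs,"s"),(ft,"t")):
    d=silhouettes(f,n)
    if d: v,u=np.nonzero(d[0]["mask"]);print(n,g,d[0]["p"],u.mean(),v.mean(),len(u),u.min(),u.max(),v.min(),v.max())
```

```text
plinth [0.6659 0.2087 0.04  ] [ 0.7305 -0.1816  0.04  ] [ 0.4975 -0.2228  0.04  ] [0.4328 0.169  0.04  ] [ 0.5817 -0.0067  0.04  ]
9.401245341753906 9.381197884101681 9.66182637698982
axis [0.5684 0.0784 0.074 ] -35.1585486961232 -35.473441222999966
arrow [0.668  0.0962 0.04  ] 10.137670260655293
bar [0.5444 0.0912 0.118 ] [0.5907 0.0568 0.118 ] -36.607276789040846
handle [0.4822 0.3469 0.16  ] 9.484545260045913 11.34951932336464 102.1319610697285 [0.493  0.3638 0.16  ] [0.4992 0.3352 0.16  ] [0.4711 0.3305 0.16  ] [0.4654 0.3583 0.16  ]
stand [0.4819 0.3478 0.08  ] -4.56541931431428 -3.721358174149262 84.94287646975552
tri handle top [0.4833 0.3488 0.1569]
tri stand top [0.4828 0.3494 0.079 ]
console s 0.93 257.2569558101473 303.09198036006546 3055 221 294 266 338
console t 0.83 395.0258342303552 239.34337997847146 1858 370 423 217 262
lock_screw s 0.77 261.8217821782178 301.5470297029703 404 251 273 291 312
lock_screw t 0.84 395.81007751937983 233.515503875969 258 387 405 225 242
bar s 0.94 330.3898305084746 245.22389621259677 4779 289 372 207 281
bar t 0.78 304.9713062098501 237.15182012847967 4670 266 344 199 275
```

The crops show the red key upright in the grey stand, handle top at c2 (578,135), and the purple and blue ones standing beside it. The bar runs from c1 (395,213) to its orange end at (440,157). The yellow arrow tip is at (398,88), the screw at (685,190), and the plinth yaw is about 9.5°. Moving above the bar.

Emit:
step_arm(
  rows=[0.27,-0.25,0,0,0,0,0.27,-0.25,0,0,0,0,0.27,-0.25,0,0,0,0,0.27,-0.25,0,0,0,0,0.27,-0.25,0,0,0,0],
  gripper=1,
)

```text
time: 2.12
position: [0.3611, -0.435, 0.2314]
orientation: [3.062, 0.7, 0.0]
force: [1.2, 0.8, 0.7]
width: 0.0854
gripper_force: 0.0
```

Emit:
step_arm(
  rows=[0.27,-0.25,0,0,0,0,0.27,-0.25,0,0,0,0,0.27,-0.25,0,0,0,0,0.27,-0.25,0,0,0,0,0.27,-0.25,0,0,0,0],
)

```text
time: 2.53
position: [0.4283, -0.2637, 0.2316]
orientation: [3.062, 0.7, 0.001]
force: [0.7, -0.2, 0.0]
width: 0.0853
gripper_force: 0.0
```

Emit:
step_arm(
  rows=[0.27,-0.25,0,0,0,0,0.27,-0.25,0,0,0,0,0.27,-0.25,0,0,0,0,0.27,-0.25,0,0,0,0,0.27,-0.25,0,0,0,0],
)

```text
time: 2.95
position: [0.4957, -0.0924, 0.2317]
orientation: [3.062, 0.7, 0.001]
force: [0.0, -1.3, 0.1]
width: 0.0855
gripper_force: 0.0
```

Emit:
step_arm(
  rows=[0.27,-0.25,0,0,0,0,0.27,-0.25,0,0,0,0,0.27,-0.25,0,0,0,0,0.27,-0.25,0,0,0,0,0.27,-0.25,0,0,0,0],
)

```text
time: 3.37
position: [0.5629, 0.0788, 0.2316]
orientation: [3.062, 0.7, 0.001]
force: [0.2, -0.7, -0.1]
width: 0.0853
gripper_force: 0.0
```

Emit:
step_arm(
  rows=[0,0,0,0,0,-0.11,0,0,0,0,0,-0.11,0,0,0,0,0,-0.11,0,0,0,0,0,-0.11,0,0,0,0,0,-0.11],
)

```text
time: 3.78
position: [0.5625, 0.0772, 0.2314]
orientation: [2.733, 1.549, 0.0]
force: [0.1, 0.1, -0.6]
width: 0.0858
gripper_force: 0.0
```

Emit:
step_arm(
  rows=[0,0,0,0,0,-0.11,0,0,0,0,0,-0.11,0,0,0,0,0,-0.11,0,0,0,0,0,-0.11,0,0,0,0,0,-0.11],
)

```text
time: 4.2
position: [0.5624, 0.0771, 0.2314]
orientation: [2.18, 2.261, 0.0]
force: [0.6, 0.1, -0.2]
width: 0.0853
gripper_force: 0.0
```

Emit:
step_arm(
  rows=[0,0,0,0,0,-0.11,0,0,0,0,0,-0.11,0,0,0,0,0,-0.11,0,0,0,0,0,-0.11,0,0,0,0,0,-0.11],
)

```text
time: 4.62
position: [0.5624, 0.077, 0.2314]
orientation: [1.449, 2.787, -0.0]
force: [-0.0, 0.5, 0.5]
width: 0.0855
gripper_force: 0.0
```

Emit:
step_arm(
  rows=[0,0,0,0,0,-0.11,0,0,0,0,0,-0.11,0,0,0,0,0,-0.11,0,0,0,0,0,0],
)

```text
time: 4.95
position: [0.5625, 0.0769, 0.2313]
orientation: [-0.951, -2.994, -0.0]
force: [-0.2, -0.3, 0.2]
width: 0.0856
gripper_force: 0.0
```

```bash
cat >> h.py <<'E'
def to(target,xdir=None,zdir=(0,0,-1)):
    """print the shift (tool axes, units) to target with current orientation and the turn to tool x~xdir, z=zdir"""
    s=state(); r=R.from_rotvec(s["orientation"]); p=s["position"]
    print("t",s["time"],"pos",p,"x-angle",np.degrees(np.arctan2(*r.as_matrix()[[1,0],0])),"toolz",r.as_matrix()[:,2],"w",s["width"],"F",s["force"],"q",s["joints"])
    print("shift",r.inv().apply(np.array(target)-p)*10)
    if xdir is not None:
        z=np.array(zdir,float);z/=np.linalg.norm(z);x=np.array(xdir,float);x-=z*(x@z);x/=np.linalg.norm(x)
        T=R.from_matrix(np.c_[x,np.cross(z,x),z]); print("turn",(r.inv()*T).as_rotvec()/np.radians(60))
E
python3 - <<'E'
from m import *
a=np.radians(144.5)
to((.569,.0795,.092),(np.cos(a),np.sin(a),0))
E
```

```text
t 4.95 pos [0.5625 0.0769 0.2313] x-angle 144.77431141269255 toolz [-0.      0.0001 -1.    ] w 0.08556332433112035 F [-0.1972 -0.3464  0.1903] q [ 0.3406  0.3958 -0.7468  1.7779  0.3005  1.0853  0.4461]
shift [-0.0384  0.0587  1.3926]
turn [ 0.0001 -0.0001  0.0046]
```

Emit:
step_arm(
  rows=[-0.04,0.06,0.3,0,0,0,0,0,0.3,0,0,0,0,0,0.3,0,0,0,0,0,0.3,0,0,0,0,0,0.2,0,0,0],
)

```text
time: 5.37
position: [0.568, 0.0791, 0.0886]
orientation: [-0.962, -2.988, 0.002]
force: [-0.1, 0.5, -0.7]
width: 0.0853
gripper_force: 0.0
```

Emit:
step_arm(
  rows=[0,0,0,0,0,0,0,0,0,0,0,0,0,0,0,0,0,0,0,0,0,0,0,0,0,0,0,0,0,0],
  gripper=-1,
)

```text
time: 5.78
position: [0.5703, 0.08, 0.093]
orientation: [0.956, 2.99, 0.002]
force: [-0.7, -0.2, 1.0]
width: 0.0257
gripper_force: 0.0
```

Emit:
step_arm(
  rows=[0,0,0,0,0,0,0,0,0,0,0,0,0,0,0,0,0,0],
)

```text
time: 6.03
position: [0.5704, 0.0802, 0.093]
orientation: [0.955, 2.99, 0.002]
force: [-0.7, 0.4, 7.4]
width: 0.0168
gripper_force: 68.3
```

Run:
```python
from m import *
a=np.radians(189.6)
to((.569,.0795,.092),(np.cos(a),np.sin(a),0))
```

```text
t 6.0333 pos [0.5704 0.0802 0.093 ] x-angle 144.56006659352212 toolz [ 0.0031  0.0004 -1.    ] w 0.01683227542912199 F [-0.6933  0.4282  7.4086] q [ 0.2529  0.57   -0.6585  1.8791  0.4583  0.8445  0.3123]
shift [ 0.0073 -0.0137  0.0098]
turn [ 0.0011  0.0028 -0.7507]
```

Emit:
step_arm(
  rows=[0,0,0,0,0,-0.075,0,0,0,0,0,-0.075,0,0,0,0,0,-0.075,0,0,0,0,0,-0.075,0,0,0,0,0,-0.075],
)

```text
time: 6.45
position: [0.5703, 0.0801, 0.093]
orientation: [0.349, 3.119, 0.001]
force: [-0.4, 0.1, 6.8]
width: 0.0167
gripper_force: 68.3
```

Emit:
step_arm(
  rows=[0,0,0,0,0,-0.075,0,0,0,0,0,-0.075,0,0,0,0,0,-0.075,0,0,0,0,0,-0.075,0,0,0,0,0,-0.075],
)

```text
time: 6.87
position: [0.5703, 0.0801, 0.093]
orientation: [-0.266, 3.128, 0.0]
force: [-1.8, -0.5, 7.3]
width: 0.0167
gripper_force: 68.3
```

Emit:
step_arm(
  rows=[0,0,0,0,0,0,0,0,0,0,0,0],
)

```text
time: 7.03
position: [0.5703, 0.0801, 0.093]
orientation: [-0.262, 3.128, 0.0]
force: [-1.2, -1.1, 8.3]
width: 0.0171
gripper_force: 68.4
```

Run:
```python
from m import *
a=np.radians(189.6)
to((.569,.0795,.092),(np.cos(a),np.sin(a),0))
```

```text
t 7.0333 pos [0.5703 0.0801 0.093 ] x-angle -170.43567582862158 toolz [ 0.0027  0.0004 -1.    ] w 0.017074999977779087 F [-1.1962 -1.0953  8.3294] q [ 0.377   0.6307 -0.8383  1.871   0.5919  0.9054  0.9909]
shift [ 0.014  -0.0036  0.01  ]
turn [-0.      0.0026 -0.0006]
```

Emit:
step_arm(
  rows=[0,0,0,0,0,0,0,0,0,0,0,0,0,0,0,0,0,0,0,0,0,0,0,0,0,0,0,0,0,0],
  gripper=1,
)

```text
time: 7.45
position: [0.569, 0.0796, 0.0912]
orientation: [0.262, -3.13, 0.0]
force: [-0.2, -0.3, 0.4]
width: 0.0763
gripper_force: 0.0
```

Emit:
step_arm(
  rows=[0,0,0,0,0,0,0,0,-0.2,0,0,0,0,0,-0.35,0,0,0,0,0,-0.35,0,0,0,0,0,-0.35,0,0,0],
)

```text
time: 7.87
position: [0.5686, 0.0798, 0.2174]
orientation: [0.263, -3.129, -0.001]
force: [0.3, 0.1, 0.0]
width: 0.0853
gripper_force: 0.0
```

Emit:
step_arm(
  rows=[0,0,-0.35,0,0,0],
)

```text
time: 7.95
position: [0.5687, 0.0799, 0.2528]
orientation: [0.263, -3.13, -0.0]
force: [1.1, 0.5, -0.6]
width: 0.0856
gripper_force: 0.0
```

Run:
```python
from m import *
a=np.radians(100.4)
to((.4825,.348,.26),(np.cos(a),np.sin(a),0))
a=np.radians(190.4)
to((.4825,.348,.26),(np.cos(a),np.sin(a),0))
fs=grab_frame("scene"); ft=grab_frame("top"); 
for n in("orange_dish","bar","arrow"):
  for f in(fs,ft): print(n,[(toW(f,d["position"]),round(d["p"],2)) for d in mark_of(f,n)[:2]])
c=cv2.resize(fs["pixels"][180:320,280:400],None,fx=4,fy=4,interpolation=3)
d=cv2.resize(ft["pixels"][180:290,250:360],None,fx=4,fy=4,interpolation=3)
im=np.zeros((560,800,3),np.uint8);im[:,:400]=c[:,:400];im[:440,400:]=d[:,:400];save("c3.png",im)
```

```text
t 7.95 pos [0.5687 0.0799 0.2528] x-angle -170.40357314064588 toolz [-0.0005  0.0001 -1.    ] w 0.08557757075295619 F [ 1.0836  0.5237 -0.6186] q [ 0.4827  0.452  -0.9641  1.7295  0.3995  1.1726  1.1448]
shift [ 0.403   2.7875 -0.0712]
turn [-0.0002 -0.0005  1.4866]
t 7.95 pos [0.5687 0.0799 0.2528] x-angle -170.40357314064588 toolz [-0.0005  0.0001 -1.    ] w 0.08557757075295619 F [ 1.0836  0.5237 -0.6186] q [ 0.4827  0.452  -0.9641  1.7295  0.3995  1.1726  1.1448]
shift [ 0.403   2.7875 -0.0712]
turn [ 0.0002 -0.0005 -0.0134]
orange_dish [(array([0.6383, 0.0939, 0.0738]), 0.87)]
orange_dish []
bar [(array([0.5691, 0.0796, 0.0983]), 0.7)]
bar [(array([0.5638, 0.0801, 0.1034]), 0.67)]
arrow [(array([0.6765, 0.096 , 0.0536]), 0.85)]
arrow []
```

View pics/c3.png

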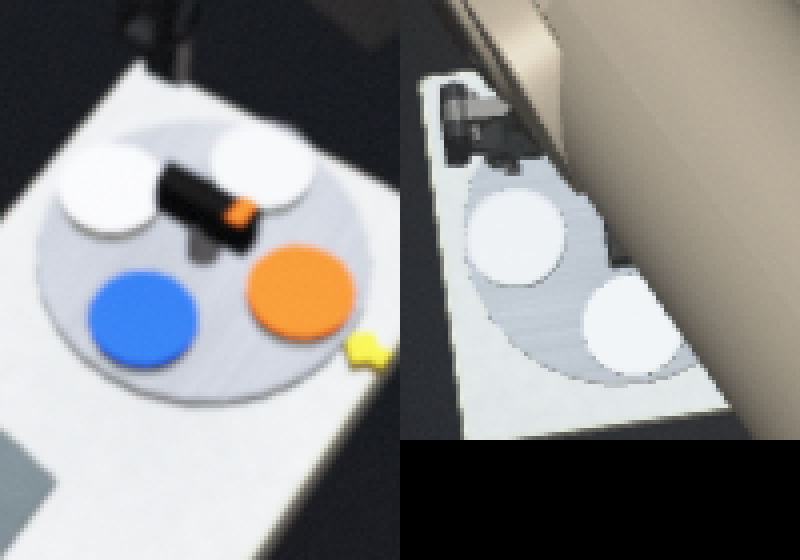

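c3 shows the orange dish at (301,290), in line from the bar towards the yellow arrow at (368,350). I'll check the angle numerically and move over the key.

Emit:
step_arm(
  rows=[0.06,0.4,0,0,0,0,0.06,0.4,0,0,0,0,0.06,0.4,0,0,0,0,0.06,0.4,0,0,0,0,0.06,0.4,0,0,0,0],
)

```text
time: 8.77
position: [0.5051, 0.2731, 0.2502]
orientation: [0.261, -3.129, 0.001]
force: [1.0, 0.1, 1.0]
width: 0.0855
gripper_force: 0.0
```

Emit:
step_arm(
  rows=[0.06,0.4,0,0,0,0,0.04,0.39,0,0,0,-0.014,0,0,0,0,0,0],
)

```text
time: 9.02
position: [0.4773, 0.3571, 0.2512]
orientation: [0.305, -3.124, -0.009]
force: [-0.5, 1.1, 0.5]
width: 0.0854
gripper_force: 0.0
```

Run:
```python
from m import *
a=np.radians(190.4)
to((.4828,.3483,.105),(np.cos(a),np.sin(a),0))
fs=grab_frame("scene"); ft=grab_frame("top"); save("t1.png",ft["pixels"])
dg=lambda v: np.degrees(np.arctan2(v[1],v[0]))
L=[ray(fs,(280+u/4,180+v/4),.074) for u,v in [(301,290),(110,188),(143,318),(263,165)]]
print(np.mean(L,0),dg(L[0]-L[1]),dg(L[2]-L[3])+90)
h=cv2.cvtColor(ft["pixels"],cv2.COLOR_RGB2HSV)
for n,hh,rt in [("orange",14,(280,190,345,232)),("orange",11,(280,190,345,232)),("blue",110,(305,205,350,275))]:
  b,m=blob(ft,hh,rt);print(n,m.sum(),ray(ft,b,.074))
for n in("orange_dish","bar","arrow"):
  for f in(fs,ft): print(n,[(toW(f,d["position"]),round(d["p"],2)) for d in mark_of(f,n)[:2]])
```

```text
t 9.0167 pos [0.4773 0.3571 0.2512] x-angle -168.83462482184115 toolz [-0.0032  0.0053 -1.    ] w 0.08540187593302137 F [-0.5314  1.0524  0.4887] q [-0.0237  0.5043 -0.9869  1.6809  0.4415  1.1981  0.6483]
shift [-0.04   -0.1054  1.4613]
turn [ 0.0056 -0.002   0.0128]
[0.5716 0.0784 0.074 ] 10.293133879701855 9.235224596174604
orange 478 [0.6309 0.0904 0.074 ]
orange 34 [0.6194 0.0884 0.074 ]
blue 474 [0.5801 0.0168 0.074 ]
orange_dish [(array([0.6351, 0.0924, 0.0753]), 0.68)]
orange_dish [(array([0.6324, 0.0937, 0.0727]), 0.65)]
bar [(array([0.5697, 0.0787, 0.0982]), 0.64)]
bar [(array([0.5654, 0.0845, 0.1021]), 0.84)]
arrow [(array([0.6754, 0.0995, 0.0525]), 0.83), (array([0.6351, 0.0932, 0.0751]), 0.42)]
arrow [(array([0.6734, 0.0995, 0.0532]), 0.56)]
```

Emit:
step_arm(
  rows=[0,0,0,0,0,0,0,0,0,0,0,0,0,0,0,0,0,0],
)

```text
time: 9.67
position: [0.4836, 0.3478, 0.2514]
orientation: [-0.284, 3.129, -0.0]
force: [0.2, -0.2, -0.3]
width: 0.0855
gripper_force: 0.0
```

Run:
```python
from m import *
a=np.radians(190.4)
to((.4828,.3483,.105),(np.cos(a),np.sin(a),0))
```

```text
t 9.6667 pos [0.4836 0.3478 0.2514] x-angle -169.63602077952729 toolz [ 0.0002 -0.0001 -1.    ] w 0.08549232277593444 F [ 0.1743 -0.1774 -0.2959] q [-0.0119  0.501  -0.9804  1.6815  0.4427  1.1996  0.6511]
shift [0.0071 0.0069 1.4638]
turn [-0.0001  0.0002 -0.0006]
```

Emit:
step_arm(
  rows=[0.007,0.007,0.3,0,0,0,0,0,0.3,0,0,0,0,0,0.3,0,0,0,0,0,0.3,0,0,0,0,0,0.26,0,0,0],
)

```text
time: 10.08
position: [0.4823, 0.3482, 0.1035]
orientation: [0.285, -3.128, 0.001]
force: [0.2, -0.8, 0.3]
width: 0.0853
gripper_force: 0.0
```

Emit:
step_arm(
  rows=[0,0,0,0,0,0,0,0,0,0,0,0],
)

```text
time: 10.25
position: [0.4819, 0.3483, 0.1047]
orientation: [0.285, -3.126, 0.002]
force: [0.8, 0.1, 0.8]
width: 0.0855
gripper_force: 0.0
```

Emit:
step_arm(
  rows=[0,0,0,0,0,0,0,0,0,0,0,0,0,0,0,0,0,0,0,0,0,0,0,0,0,0,0,0,0,0],
  gripper=-1,
)

```text
time: 10.67
position: [0.4831, 0.3492, 0.1066]
orientation: [-0.285, 3.127, 0.001]
force: [-0.1, -0.2, 5.1]
width: 0.0295
gripper_force: 57.1
```

Emit:
step_arm(
  rows=[0,0,0,0,0,0,0,0,0,0,0,0],
)

```text
time: 10.83
position: [0.4831, 0.3492, 0.1066]
orientation: [-0.285, 3.127, 0.001]
force: [-0.3, -1.2, 5.6]
width: 0.0298
gripper_force: 57.0
```

Emit:
step_arm(
  rows=[0,0,-0.1,0,0,0,0,0,-0.2,0,0,0,0,0,-0.3,0,0,0,0,0,-0.3,0,0,0,0,0,-0.3,0,0,0],
)

```text
time: 11.25
position: [0.4819, 0.3485, 0.2268]
orientation: [0.286, -3.128, 0.001]
force: [1.5, 1.2, -2.3]
width: 0.0295
gripper_force: 57.5
```

Emit:
step_arm(
  rows=[0,0,-0.3,0,0,0,0,0,-0.2,0,0,0,0,0,-0.1,0,0,0,0,0,0,0,0,0,0,0,0,0,0,0],
)

```text
time: 11.67
position: [0.4823, 0.3483, 0.2847]
orientation: [0.285, -3.128, 0.001]
force: [-0.6, 0.5, -2.0]
width: 0.0297
gripper_force: 57.6
```

Run:
```python
from m import *
s=state();p=s["position"];r=R.from_rotvec(s["orientation"]).as_matrix()
to((.56,-.14,.285),r[:,0])
fs=grab_frame("scene"); ft=grab_frame("top")
tip=p+.0966*r[:,2]
for n,f in(("s",fs),("t",ft)):
  print(n,px(f,tip),[(toW(f,d["position"]),round(d["p"],2)) for d in mark_of(f,"key")[:5]],tip)
  q=np.array([tip+.016*v-.003*r[:,2] for v in(r[:,0],-r[:,0],r[:,1],-r[:,1])]);print(px(f,q))
u,v=px(fs,tip+[0,0,.03])[0].astype(int)
c=cv2.resize(fs["pixels"][v-45:v+45,u-60:u+60],None,fx=6,fy=6,interpolation=3)
print(u-60,v-45);save("c4.png",c)
```

```text
t 11.6667 pos [0.4823 0.3483 0.2847] x-angle -169.59988987204702 toolz [-0.0002 -0.0007 -1.    ] w 0.029724159508927556 F [-0.5849  0.4802 -2.0254] q [-0.0006  0.4717 -0.9974  1.6416  0.4132  1.2575  0.6736]
shift [ 0.1173 -4.9431  0.0008]
turn [-0.0007 -0.0003  0.    ]
s [[380.513  123.8115]] [(array([ 0.37  ,  0.2807, -0.0042]), 0.89), (array([0.4677, 0.462 , 0.0005]), 0.79), (array([0.4832, 0.3492, 0.1868]), 0.6), (array([ 0.3701,  0.3745, -0.0026]), 0.56), (array([0.6252, 0.3801, 0.0029]), 0.24)] [0.4823 0.3482 0.1881]
[[374.7795 120.309 ]
 [386.621  125.4274]
 [383.8186 119.0027]
 [377.4905 126.7646]]
t [[177.2563 261.5114]] [] [0.4823 0.3482 0.1881]
[[177.6042 268.6099]
 [176.0311 254.0856]
 [169.4094 262.4726]
 [184.2138 260.187 ]]
322 69
```

View pics/c4.png

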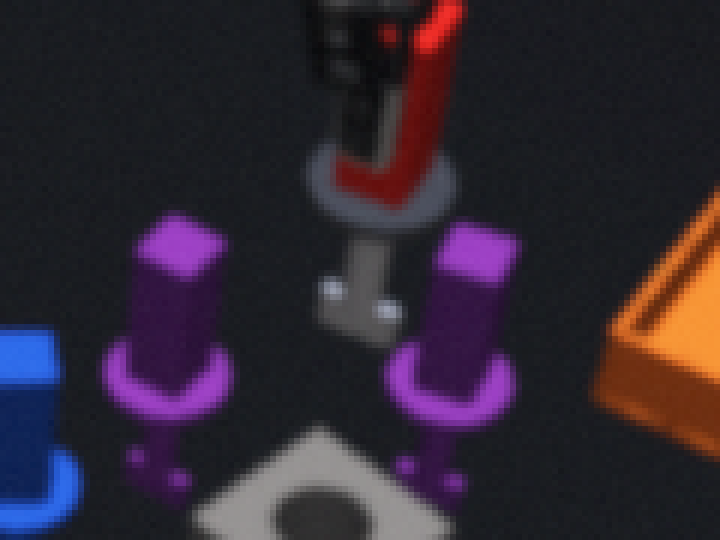

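c4 shows the red key held, with blade tip corners at (315,318) and (390,347), so the blade lies along tool x. Next, the screw, with the model overlaid.

```bash
cat > con.py <<'E'
from m import *
psi=np.radians(9.5)
cxv=np.array([np.cos(np.pi/6)*np.cos(psi),np.cos(np.pi/6)*np.sin(psi),-.5]);cyv=np.array([-np.sin(psi),np.cos(psi),0]);czv=np.cross(cxv,cyv)
O=np.array([.571,-.1435,.0855])
def slotdir(th): return np.cos(th)*cyv+np.sin(th)*cxv   # clockwise from outside: y -> x is anticlockwise reversed
E
python3 - <<'E'
from con import *
fs=grab_frame("scene"); ft=grab_frame("top")
im=np.zeros((600,800,3),np.uint8)
t=np.linspace(0,2*np.pi,60)[:,None]
for row,(f,n) in enumerate(((fs,"s"),(ft,"t"))):
    u,v=px(f,O+.012*czv)[0].astype(int); print(n,u,v)
    z=8; a=f["pixels"][v-18:v+19,u-25:u+25]; b=cv2.resize(a,(400,296),interpolation=cv2.INTER_CUBIC); o=b.copy()
    circ=lambda rad,h: O+h*czv+rad*(np.cos(t)*cxv+np.sin(t)*cyv)
    for P,c in((circ(.023,.017),(0,255,0)),(circ(.023,0),(0,255,255)),(np.array([O+.017*czv-.0575*cxv*0+.023*cyv,O+.017*czv-.023*cyv]),(255,0,0)),(np.array([O+sx*.0575*cxv+sy*.055*cyv for sx,sy in((1,1),(1,-1),(-1,-1),(-1,1),(1,1))]),(255,0,255))):
        q=((px(f,P)-[u-25,v-18]+.5)*8).astype(int); cv2.polylines(o,[q.reshape(-1,1,2)],False,c,1)
    im[row*300:row*300+296,:400]=b;im[row*300:row*300+296,400:]=o
save("c5.png",im)
E
```

```text
s 261 300
t 396 232
```

View pics/c5.png

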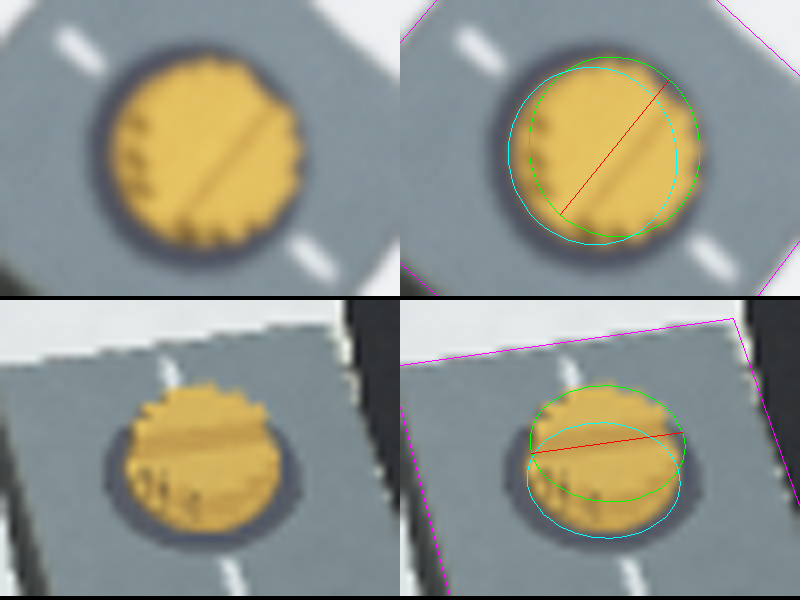

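c5 shows the overlay on the brass head in both views, matching within about 1 px. The slot is about 3° clockwise from level.

Run:
```python
from con import *
print(O+.1026*czv,O+.1526*czv)
to((.646,-.131,.285),slotdir(np.radians(3)),-czv)
```

```text
[ 0.6216 -0.135   0.1744] [ 0.6463 -0.1309  0.2177]
t 11.9667 pos [0.4822 0.3484 0.2841] x-angle -169.58239060063843 toolz [-0.0017 -0.001  -1.    ] w 0.02972671298836856 F [ 0.0358 -0.3782 -1.6857] q [-0.001   0.473  -0.9972  1.6415  0.4131  1.2578  0.6737]
shift [-0.7445 -5.011  -0.007 ]
turn [0.4008 0.3875 1.526 ]
```

Emit:
step_arm(
  rows=[-0.05,-0.3,0,0,0,0,-0.05,-0.33,0,0,0,0,-0.05,-0.34,0,0,0,0,-0.05,-0.34,0,0,0,0,-0.05,-0.34,0,0,0,0],
)

```text
time: 12.38
position: [0.537, 0.1894, 0.2848]
orientation: [0.286, -3.128, 0.0]
force: [1.6, -0.5, -1.4]
width: 0.0295
gripper_force: 57.7
```

Emit:
step_arm(
  rows=[-0.05,-0.34,0,0,0,0,-0.05,-0.34,0,0,0,0,-0.05,-0.34,0,0,0,0,-0.05,-0.34,0,0,0,0,-0.05,-0.34,0,0,0,0],
)

```text
time: 12.8
position: [0.5923, 0.0265, 0.2848]
orientation: [0.285, -3.128, -0.0]
force: [1.2, 1.0, -2.0]
width: 0.0298
gripper_force: 57.7
```

Emit:
step_arm(
  rows=[-0.05,-0.34,0,0,0,0,-0.05,-0.34,0,0,0,0,-0.05,-0.34,0,0,0,0,-0.05,-0.34,0,0,0,0,-0.05,-0.34,0,0,0,0],
)

```text
time: 13.22
position: [0.6476, -0.1362, 0.2846]
orientation: [0.285, -3.128, -0.0]
force: [-0.0, 0.5, -2.3]
width: 0.0294
gripper_force: 57.7
```

Emit:
step_arm(
  rows=[0,0,0,0.027,0.026,0.102,0,0,0,0.027,0.026,0.102,0,0,0,0.027,0.026,0.102,0,0,0,0.027,0.026,0.102,0,0,0,0.027,0.026,0.102],
)

```text
time: 13.63
position: [0.6474, -0.134, 0.2847]
orientation: [-0.537, -2.962, 0.231]
force: [-0.0, -0.9, -1.9]
width: 0.0295
gripper_force: 58.0
```

Emit:
step_arm(
  rows=[0,0,0,0.027,0.026,0.102,0,0,0,0.027,0.026,0.102,0,0,0,0.027,0.026,0.102,0,0,0,0.027,0.026,0.102,0,0,0,0.027,0.026,0.102],
)

```text
time: 14.05
position: [0.6476, -0.1336, 0.2845]
orientation: [-1.256, -2.587, 0.427]
force: [-0.0, 0.4, -1.9]
width: 0.0297
gripper_force: 58.0
```

Run:
```python
from con import *
to((.646,-.131,.285),slotdir(np.radians(3)),-czv)
```

```text
t 14.05 pos [ 0.6476 -0.1336  0.2845] x-angle 127.35194323359259 toolz [-0.3318 -0.1572 -0.9302] w 0.029688690680803556 F [-0.0413  0.3848 -1.9194] q [ 0.3453  0.6627 -0.5553  1.2462  0.4314  1.6893  0.4653]
shift [ 0.0306  0.0017 -0.0032]
turn [0.1308 0.1277 0.5019]
```

Emit:
step_arm(
  rows=[0,0,0,0.026,0.026,0.1,0,0,0,0.026,0.026,0.1,0,0,0,0.026,0.026,0.1,0,0,0,0.026,0.026,0.1,0,0,0,0.026,0.026,0.1],
)

```text
time: 14.47
position: [0.6478, -0.1336, 0.2842]
orientation: [-1.833, -2.057, 0.573]
force: [-0.0, 0.3, -2.2]
width: 0.0301
gripper_force: 58.0
```

Emit:
step_arm(
  rows=[0,0,0,0,0,0,0,0,0,0,0,0],
)

```text
time: 14.63
position: [0.6477, -0.1344, 0.284]
orientation: [-1.826, -2.064, 0.571]
force: [-0.3, 0.7, -1.3]
width: 0.0298
gripper_force: 58.0
```

Run:
```python
from con import *
to(O+.1426*czv,slotdir(np.radians(3)),-czv)
```

```text
t 14.6333 pos [ 0.6477 -0.1344  0.284 ] x-angle 97.33054876722301 toolz [-0.4919 -0.0816 -0.8668] w 0.029757248390912153 F [-0.3384  0.7052 -1.2995] q [ 0.2644  0.7528 -0.4083  1.097   0.3124  1.8646  0.0166]
shift [0.0504 0.3211 0.6794]
turn [ 0.0014 -0.0008  0.0087]
```

Emit:
step_arm(
  rows=[0.02,0.16,0.1,0,0,0,0.03,0.16,0.2,0,0,0,0,0,0.2,0,0,0,0,0,0.18,0,0,0.009,0,0,0,0,0,0],
)

```text
time: 15.05
position: [0.6384, -0.132, 0.2072]
orientation: [-1.833, -2.054, 0.578]
force: [0.1, 0.0, -1.9]
width: 0.0298
gripper_force: 57.9
```

Emit:
step_arm(
  rows=[0,0,0,0,0,0,0,0,0,0,0,0],
)

```text
time: 15.22
position: [0.6419, -0.1316, 0.2117]
orientation: [-1.84, -2.058, 0.571]
force: [0.9, 0.2, -1.4]
width: 0.0296
gripper_force: 57.9
```

Run:
```python
from con import *
to(O+.1426*czv,slotdir(np.radians(3)),-czv)
s=state();p=s["position"];r=R.from_rotvec(s["orientation"]).as_matrix()
fs=grab_frame("scene"); ft=grab_frame("top")
im=np.zeros((600,800,3),np.uint8)
t=np.linspace(0,2*np.pi,40)[:,None]
K=lambda x,y,z: p+.0966*r[:,2]-z*r[:,2]+x*r[:,0]+y*r[:,1]
for row,(f,n) in enumerate(((fs,"s"),(ft,"t"))):
    u,v=px(f,K(0,0,.01))[0].astype(int); print(n,u,v)
    a=f["pixels"][v-30:v+30,u-40:u+40]; b=cv2.resize(a,(400,300),interpolation=cv2.INTER_CUBIC); o=b.copy()
    pl=[np.array([K(x,0,z) for x,z in((-.016,0),(.016,0),(.016,.017),(-.016,.017),(-.016,0))])]
    pl.append(np.array([K(.028*np.cos(a),.028*np.sin(a),.07) for a in t.ravel()]))
    pl.append(O+.017*czv+.023*(np.cos(t)*cxv+np.sin(t)*cyv))
    for P,c in zip(pl,((0,255,0),(0,255,255),(255,0,0))):
        q=((px(f,P)-[u-40,v-30]+.5)*5).astype(int); cv2.polylines(o,[q.reshape(-1,1,2)],False,c,1)
    im[row*300:row*300+300,:400]=b;im[row*300:row*300+300,400:]=o
    print([(toW(f,d["position"]),round(d["p"],2)) for d in mark_of(f,"key")[:5]],K(0,0,0))
save("c6.png",im)
```

```text
t 15.2167 pos [ 0.6419 -0.1316  0.2117] x-angle 96.78298362265019 toolz [-0.4893 -0.0811 -0.8684] w 0.029575137230034906 F [ 0.8861  0.2169 -1.4031] q [ 0.2731  0.7889 -0.4087  1.1957  0.3215  1.7343 -0.0224]
shift [-0.      0.0087  0.0265]
turn [ 0.0044 -0.001  -0.0017]
s 269 296
[(array([ 0.3736,  0.3745, -0.0071]), 0.68), (array([ 0.4695,  0.4597, -0.0012]), 0.68), (array([ 0.5924, -0.1434,  0.1269]), 0.62)] [ 0.5946 -0.1394  0.1278]
t 397 219
[(array([0.4666, 0.4588, 0.0034]), 0.81), (array([ 0.3653,  0.2799, -0.0031]), 0.8), (array([ 0.5895, -0.1407,  0.1271]), 0.78), (array([0.371 , 0.3729, 0.005 ]), 0.68)] [ 0.5946 -0.1394  0.1278]
```

View pics/c6.png

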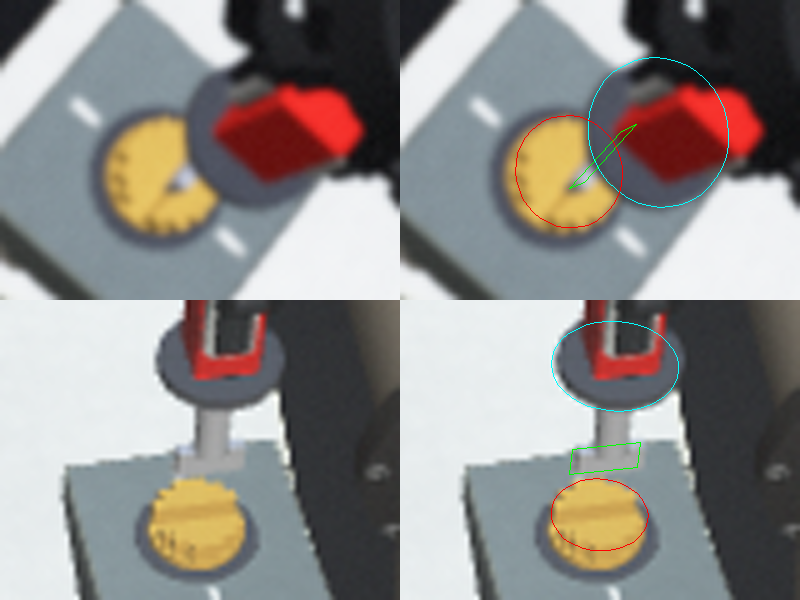

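c6: the held key's collar and blade match the prediction within about 1 px, with collar at (220,363) and blade at (210,460) in the top half. The key sits about 1 mm off along the slot. Approaching to just above the head.

Emit:
step_arm(
  rows=[0.01,0,0.08,0,0,0,0,0,0.1,0,0,0,0,0,0.07,0,0,0,0,0,0,0,0,0,0,0,0,0,0,0],
)

```text
time: 15.83
position: [0.6279, -0.1331, 0.1879]
orientation: [-1.839, -2.053, 0.575]
force: [-0.1, 0.5, -1.6]
width: 0.0296
gripper_force: 58.0
```

Emit:
step_arm(
  rows=[0,0,0,0,0,0,0,0,0,0,0,0,0,0,0,0,0,0],
)

```text
time: 16.08
position: [0.629, -0.1328, 0.1889]
orientation: [-1.841, -2.055, 0.573]
force: [-0.1, -0.5, -1.6]
width: 0.0296
gripper_force: 58.0
```

Run:
```python
from con import *
to(O+.1026*czv,slotdir(np.radians(3)),-czv)
```

```text
t 16.0833 pos [ 0.629  -0.1328  0.1889] x-angle 96.69869918108182 toolz [-0.4908 -0.081  -0.8675] w 0.029601221447318034 F [-0.0841 -0.4565 -1.5942] q [ 0.2842  0.7872 -0.4099  1.2545  0.3239  1.6821 -0.0333]
shift [-0.0101  0.0067  0.1644]
turn [ 0.0027 -0.0012 -0.0032]
```

Emit:
step_arm(
  rows=[0,0.005,0.03,0,0,0,0,0,0.03,0,0,0,0,0,0.03,0,0,0,0,0,0,0,0,0],
)

```text
time: 16.42
position: [0.6242, -0.1337, 0.1797]
orientation: [-1.84, -2.054, 0.574]
force: [1.3, -0.0, -3.3]
width: 0.0294
gripper_force: 58.0
```

Emit:
step_arm(
  rows=[0,0,0.02,0,0,0,0,0,0.02,0,0,0,0,0,0.01,0,0,0,0,0,0,0,0,0,0,0,0,0,0,0],
)

```text
time: 16.83
position: [0.6222, -0.1339, 0.1761]
orientation: [-1.84, -2.055, 0.573]
force: [0.5, -0.1, -3.8]
width: 0.0293
gripper_force: 58.1
```

Run:
```python
from con import *
to(O+.1026*czv,slotdir(np.radians(3)),-czv)
```

```text
t 16.8333 pos [ 0.6222 -0.1339  0.1761] x-angle 96.70018338076368 toolz [-0.4914 -0.081  -0.8672] w 0.02929502793142861 F [ 0.5442 -0.1254 -3.7748] q [ 0.2903  0.7882 -0.4103  1.2844  0.3264  1.6536 -0.0377]
shift [-0.0098  0.0022  0.0188]
turn [ 0.0021 -0.0013 -0.0031]
```

Emit:
step_arm(
  rows=[0,0,0,0,0,0.06,0,0,0,0,0,0.09,0,0,0,0,0,0.1,0,0,0,0,0,0.1,0,0,0,0,0,0.1],
)

```text
time: 17.25
position: [0.6233, -0.1343, 0.1757]
orientation: [-2.343, -1.61, 0.683]
force: [3.0, -0.9, -5.1]
width: 0.0296
gripper_force: 58.8
```

Emit:
step_arm(
  rows=[0,0,0,0,0,0.1,0,0,0,0,0,0.1,0,0,0,0,0,0.1,0,0,0,0,0,0.05,0,0,0,0,0,0],
)

```text
time: 17.67
position: [0.6231, -0.1342, 0.1759]
orientation: [-2.663, -1.191, 0.75]
force: [3.6, -2.5, -5.1]
width: 0.0296
gripper_force: 58.5
```

Run:
```python
from con import *
to(O+.1026*czv,slotdir(np.pi/2),-czv)
s=state();r=R.from_rotvec(s["orientation"]); print("M tool",r.inv().apply(s["moment"]),"F tool",r.inv().apply(s["force"]),s["effort"][6])
```

```text
t 17.6667 pos [ 0.6231 -0.1342  0.1759] x-angle 52.201045381178034 toolz [-0.4895 -0.0821 -0.8682] w 0.029640553516696363 F [ 3.5978 -2.5127 -5.1205] q [ 0.1795  0.7636 -0.2121  1.2944  0.2218  1.6168 -0.7918]
shift [-0.0084  0.0006  0.0211]
turn [ 0.0016 -0.0039  0.6449]
M tool [-1.8858  1.0352 -0.0653] F tool [2.1864 5.6869 2.8907] -0.8727606944739819
```

Emit:
step_arm(
  rows=[0,0,0,0,0,0.06,0,0,0,0,0,0.1,0,0,0,0,0,0.1,0,0,0,0,0,0.1,0,0,0,0,0,0.1],
)

```text
time: 18.08
position: [0.6229, -0.1341, 0.176]
orientation: [-2.98, -0.54, 0.805]
force: [2.6, -2.0, -5.3]
width: 0.0291
gripper_force: 57.8
```

Emit:
step_arm(
  rows=[0,0,0,0,0,0.08,0,0,0,0,0,0.06,0,0,0,0,0,0.04,0,0,0,0,0,0,0,0,0,0,0,0],
)

```text
time: 18.5
position: [0.6226, -0.1341, 0.1762]
orientation: [2.987, 0.262, -0.796]
force: [3.2, -0.7, -4.6]
width: 0.0295
gripper_force: 57.8
```

Run:
```python
from con import *
to(O+.1026*czv,slotdir(np.pi/2),-czv)
s=state();r=R.from_rotvec(s["orientation"]); print("M tool",r.inv().apply(s["moment"]),"F tool",r.inv().apply(s["force"]),s["effort"][6])
```

```text
t 18.5 pos [ 0.6226 -0.1341  0.1762] x-angle 10.140474130379715 toolz [-0.4907 -0.0814 -0.8675] w 0.02947123302037545 F [ 3.2048 -0.7365 -4.6115] q [ 0.0881  0.7547 -0.0529  1.3034  0.1375  1.5968 -1.3878]
shift [-0.0009  0.0078  0.0216]
turn [-0.0006 -0.0029  0.0093]
M tool [-0.6654  1.8128 -0.0903] F tool [4.9179 1.3047 2.4882] -0.18698235042393208
```

Emit:
step_arm(
  rows=[0,0,0,0,0,0.04,0,0,0,0,0,0.04,0,0,0,0,0,0.02,0,0,0,0,0,0],
)

```text
time: 18.83
position: [0.6225, -0.134, 0.1763]
orientation: [2.971, 0.103, -0.785]
force: [3.0, -1.5, -4.6]
width: 0.0292
gripper_force: 58.0
```

Run:
```python
from con import *
to(O+.1026*czv,slotdir(np.pi/2),-czv)
s=state();r=R.from_rotvec(s["orientation"]); print("M tool",r.inv().apply(s["moment"]),"F tool",r.inv().apply(s["force"]),s["effort"][6])
```

```text
t 18.8333 pos [ 0.6225 -0.134   0.1763] x-angle 3.1265347857876624 toolz [-0.4909 -0.0812 -0.8674] w 0.029210618643024364 F [ 2.9716 -1.4794 -4.6296] q [ 0.0733  0.754  -0.0272  1.3049  0.1238  1.5942 -1.4827]
shift [0.0014 0.0085 0.0218]
turn [-0.001  -0.0027 -0.0922]
M tool [-0.5253  2.0018 -0.097 ] F tool [4.8006 1.496  2.6775] -0.3939530532807112
```

Emit:
step_arm(
  rows=[0,0,0,0,0,0.03,0,0,0,0,0,0.03,0,0,0,0,0,0,0,0,0,0,0,0],
)

```text
time: 19.17
position: [0.6224, -0.134, 0.1763]
orientation: [2.959, 0.011, -0.779]
force: [4.1, -0.8, -3.1]
width: 0.0298
gripper_force: 57.9
```

Run:
```python
from con import *
to(O+.1026*czv,slotdir(np.pi/2),-czv)
s=state();r=R.from_rotvec(s["orientation"]); print("M tool",r.inv().apply(s["moment"]),"F tool",r.inv().apply(s["force"]),s["effort"][6])
```

```text
t 19.1667 pos [ 0.6224 -0.134   0.1763] x-angle -0.9265578202797311 toolz [-0.4911 -0.0812 -0.8673] w 0.02976729429044941 F [ 4.1473 -0.753  -3.1264] q [ 0.0645  0.7539 -0.0121  1.3058  0.1158  1.5928 -1.5377]
shift [0.003  0.0089 0.0216]
turn [-0.0011 -0.0023 -0.1511]
M tool [-0.2566  1.9283 -0.1138] F tool [5.1587 0.6228 0.7356] -0.16544681042432785
```

Emit:
step_arm(
  rows=[0,0,0,0,0,0.03,0,0,0,0,0,0.03,0,0,0,0,0,0,0,0,0,0,0,0],
)

```text
time: 19.5
position: [0.6224, -0.1339, 0.1763]
orientation: [2.943, -0.081, -0.77]
force: [3.2, -1.7, -4.4]
width: 0.0297
gripper_force: 61.9
```

```bash
cat > st.py <<'E'
from con import *
to(O+.1026*czv,slotdir(np.pi/2),-czv)
s=state();r=R.from_rotvec(s["orientation"]); print("M tool",r.inv().apply(s["moment"]),"F tool",r.inv().apply(s["force"]),s["effort"][6])
E
python3 st.py
python3 - <<'E'
from con import *
fs=grab_frame("scene"); ft=grab_frame("top")
im=np.zeros((600,800,3),np.uint8)
for k,f in enumerate((fs,ft)):
    u,v=px(f,O+.02*czv)[0].astype(int); a=f["pixels"][v-37:v+38,u-25:u+25]
    im[:,k*400:k*400+400]=cv2.resize(a,(400,600),interpolation=cv2.INTER_CUBIC)
save("c7.png",im)
E
```

```text
t 19.5 pos [ 0.6224 -0.1339  0.1763] x-angle -4.995198772791886 toolz [-0.491  -0.0814 -0.8674] w 0.029690822791597404 F [ 3.2397 -1.718  -4.4034] q [ 0.0555  0.7538  0.0032  1.3067  0.108   1.5911 -1.5933]
shift [0.0032 0.0091 0.0219]
turn [-0.001  -0.0024 -0.2106]
M tool [-0.3809  2.1549 -0.659 ] F tool [5.0908 1.145  2.3684] -0.7047017477452755
```

View pics/c7.png

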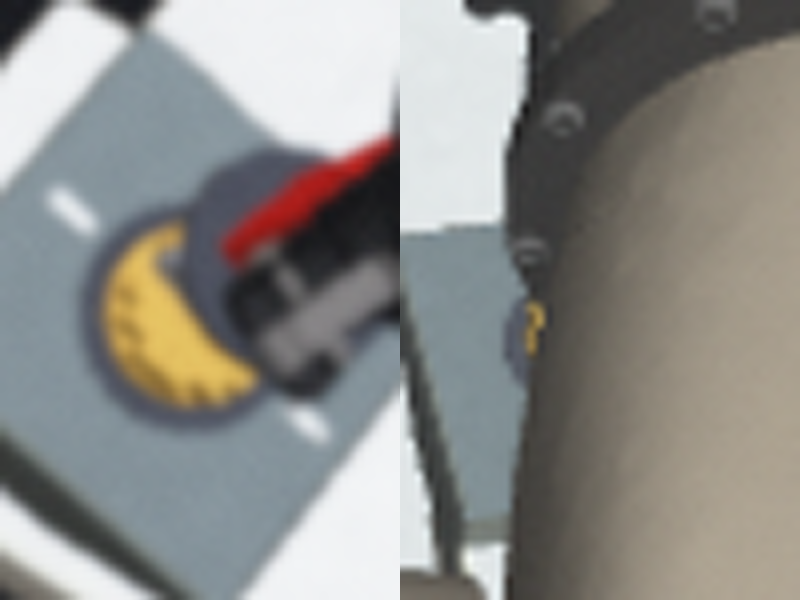

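c7 shows the blade end entering the slot near (170,250), in line with the white lines at (70,210) and (310,420). Torque jumped to 0.66 N m, so the hard stop is reached. I'll back off to the middle of the slack and withdraw.

Emit:
step_arm(
  rows=[0,0,0,0,0,0.02,0,0,0,0,0,0,0,0,0,0,0,0],
)

```text
time: 19.85
position: [0.6224, -0.1339, 0.1763]
orientation: [2.937, -0.115, -0.767]
force: [4.3, -2.0, -4.0]
width: 0.0295
gripper_force: 64.4
```

```bash
python3 st.py
```

```text
t 19.85 pos [ 0.6224 -0.1339  0.1763] x-angle -6.488658305966622 toolz [-0.4911 -0.0813 -0.8673] w 0.029498682278357044 F [ 4.2888 -1.9675 -3.9904] q [ 0.0523  0.7538  0.0088  1.3071  0.105   1.5906 -1.6138]
shift [0.0037 0.0091 0.0217]
turn [-0.0011 -0.0024 -0.2326]
M tool [-0.4045  2.2567 -0.9573] F tool [5.8537 1.2758 1.5147] -0.9664571285247803
```

Emit:
step_arm(
  rows=[0,0,0,0,0,-0.05,0,0,0,0,0,-0.06,0,0,0,0,0,-0.06,0,0,0,0,0,-0.05,0,0,0,0,0,0],
)

```text
time: 20.27
position: [0.6207, -0.1336, 0.1763]
orientation: [2.984, 0.228, -0.802]
force: [-0.2, -0.1, -2.2]
width: 0.0292
gripper_force: 58.1
```

```bash
python3 st.py
```

```text
t 20.2667 pos [ 0.6207 -0.1336  0.1763] x-angle 8.661914419606429 toolz [-0.495  -0.0797 -0.8652] w 0.029249453427654053 F [-0.1713 -0.0866 -2.1982] q [ 0.0856  0.7543 -0.0482  1.3056  0.1335  1.5996 -1.4081]
shift [0.0158 0.0153 0.0135]
turn [-0.003   0.0015 -0.0121]
M tool [ 0.0247  0.6924 -0.0288] F tool [0.9443 0.0514 1.9936] 0.6825307197868824
```

Emit:
step_arm(
  rows=[0,0,-0.05,0,0,0,0,0,-0.08,0,0,0,0,0,-0.15,0,0,0,0,0,-0.25,0,0,0,0,0,-0.3,0,0,0],
)

```text
time: 20.68
position: [0.6623, -0.127, 0.2488]
orientation: [2.983, 0.224, -0.801]
force: [1.4, -0.2, -2.3]
width: 0.0295
gripper_force: 58.0
```

Emit:
step_arm(
  rows=[0,0,-0.2,0,0,0,0,0,0,0,0,0,0,0,0,0,0,0],
)

```text
time: 20.93
position: [0.6735, -0.1251, 0.2664]
orientation: [2.984, 0.226, -0.792]
force: [-0.9, 0.3, -2.5]
width: 0.0296
gripper_force: 58.1
```

Run:
```python
from con import *
a=np.radians(190.4)
s=state();p=s["position"]
to((.4823,.3484,.2847),(np.cos(a),np.sin(a),0))
to((p[0],p[1],.2847),(np.cos(a-np.pi),np.sin(a-np.pi),0))
fs=grab_frame("scene"); ft=grab_frame("top")
im=np.zeros((600,800,3),np.uint8)
for k,f in enumerate((fs,ft)):
    u,v=px(f,O+.02*czv)[0].astype(int); a=f["pixels"][v-37:v+38,u-25:u+25]
    im[:,k*400:k*400+400]=cv2.resize(a,(400,600),interpolation=cv2.INTER_CUBIC)
save("c8.png",im)
```

```text
t 20.9333 pos [ 0.6735 -0.1251  0.2664] x-angle 8.546201192977302 toolz [-0.4898 -0.0812 -0.8681] w 0.02957619453640443 F [-0.9081  0.2817 -2.4943] q [ 0.0603  0.7795 -0.0342  1.0515  0.1237  1.8212 -1.3906]
shift [-1.121  -4.9698  0.3935]
turn [0.7634 0.0016 2.8722]
t 20.9333 pos [ 0.6735 -0.1251  0.2664] x-angle 8.546201192977302 toolz [-0.4898 -0.0812 -0.8681] w 0.02957619453640443 F [-0.9081  0.2817 -2.4943] q [ 0.0603  0.7795 -0.0342  1.0515  0.1237  1.8212 -1.3906]
shift [-0.0907  0.0012 -0.1585]
turn [-0.001   0.4961 -0.0283]
```

View pics/c8.png

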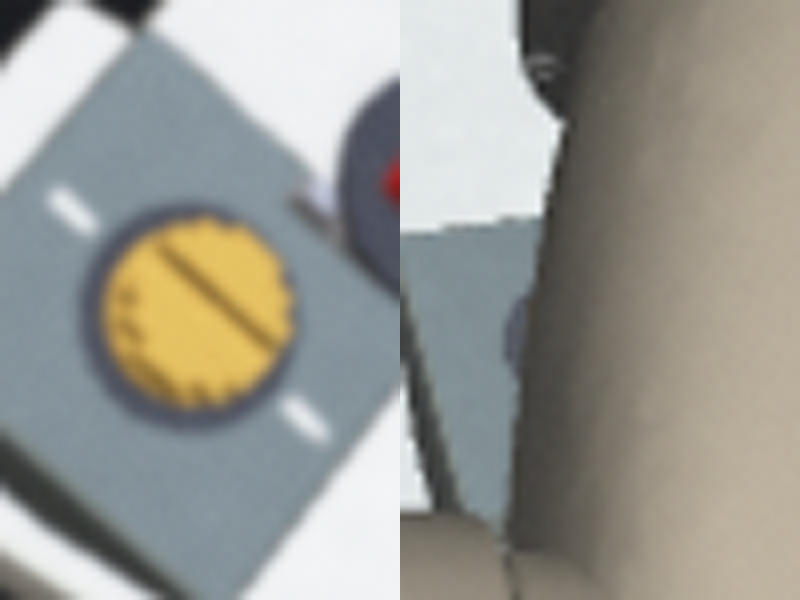

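c8 shows the slot running from (163,245) to (275,348), parallel to the white lines within about 1°, so the screw is locked. Bringing the key upright and carrying it back.

Emit:
step_arm(
  rows=[0,0,0,0,0.1,0,0,0,0,0,0.1,0,0,0,0,0,0.1,0,0,0,0,0,0.1,-0.014,0,0,0,0,0.096,-0.014],
)

```text
time: 21.45
position: [0.6714, -0.1257, 0.2648]
orientation: [3.126, 0.285, 0.001]
force: [0.7, -0.5, -2.1]
width: 0.0296
gripper_force: 58.2
```

Emit:
step_arm(
  rows=[0,0,-0.1,0,0,0,0,0,-0.08,0,0,0,0,0,0,0,0,0,0,0,0,0,0,0],
)

```text
time: 21.78
position: [0.6743, -0.125, 0.2843]
orientation: [3.125, 0.287, -0.002]
force: [-0.1, -0.5, -2.4]
width: 0.0294
gripper_force: 58.2
```

Run:
```python
from con import *
a=np.radians(10.4)
to((.4823,.3484,.2847),(np.cos(a),np.sin(a),0))
```

```text
t 21.7833 pos [ 0.6743 -0.125   0.2843] x-angle 10.479303996097348 toolz [-0.0012 -0.0031 -1.    ] w 0.029430687466880143 F [-0.1247 -0.5456 -2.3666] q [ 0.1671  0.461  -0.1111  1.457   0.0558  1.2276 -1.3392]
shift [-1.0271 -5.0038 -0.0166]
turn [0.0027 0.0016 0.0013]
```

Emit:
step_arm(
  rows=[-0.07,-0.3,0,0,0,0,-0.07,-0.34,0,0,0,0,-0.07,-0.34,0,0,0,0,-0.07,-0.34,0,0,0,0,-0.07,-0.34,0,0,0,0],
)

```text
time: 22.2
position: [0.6084, 0.0336, 0.2825]
orientation: [3.126, 0.287, -0.006]
force: [0.5, 0.3, -1.7]
width: 0.0299
gripper_force: 58.3
```

Emit:
step_arm(
  rows=[-0.07,-0.34,0,0,0,0,-0.07,-0.34,0,0,0,0,-0.07,-0.34,0,0,0,0,-0.07,-0.34,0,0,0,0,-0.07,-0.34,0,0,0,0],
)

```text
time: 22.62
position: [0.5429, 0.1947, 0.2823]
orientation: [3.125, 0.287, -0.005]
force: [-0.2, 0.6, -2.3]
width: 0.0294
gripper_force: 58.3
```

Emit:
step_arm(
  rows=[-0.07,-0.34,0,0,0,0,-0.07,-0.34,0,0,0,0,-0.06,-0.34,0,0,0,0,-0.06,-0.34,0,0,0,0,-0.06,-0.3,0,0,0,0],
)

```text
time: 23.03
position: [0.4806, 0.3531, 0.2819]
orientation: [3.125, 0.288, -0.006]
force: [0.4, -0.4, -2.1]
width: 0.0295
gripper_force: 58.4
```

Emit:
step_arm(
  rows=[0,0,0,0,0,0,0,0,0,0,0,0,0,0,0,0,0,0,0,0,0,0,0,0,0,0,0,0,0,0],
)

```text
time: 23.45
position: [0.4825, 0.3484, 0.282]
orientation: [3.125, 0.282, -0.004]
force: [-0.5, -0.3, -1.5]
width: 0.0292
gripper_force: 58.6
```

Run:
```python
from con import *
a=np.radians(10.4)
to((.4827,.3487,.1066),(np.cos(a),np.sin(a),0))
fs=grab_frame("scene"); ft=grab_frame("top")
s=state();print("tip",s["position"]-[0,0,.0966])
for f in(fs,ft): print([(toW(f,d["position"]),round(d["p"],2)) for d in mark_of(f,"key")[:5]]);print([(toW(f,d["position"]),round(d["p"],2)) for d in mark_of(f,"key_stand")[:2]])
```

```text
t 23.45 pos [0.4825 0.3484 0.282 ] x-angle 10.312138937902192 toolz [-0.0019 -0.0041 -1.    ] w 0.029215642264738724 F [-0.5056 -0.325  -1.489 ] q [-0.4709  0.3265 -0.3315  1.6723  0.1155  1.1661 -2.223 ]
shift [ 0.0069 -0.0089  1.7544]
turn [ 0.0035  0.0025 -0.0015]
tip [0.4822 0.3487 0.1857]
[(array([ 0.3701,  0.3749, -0.0057]), 0.86), (array([ 0.3695,  0.2812, -0.0018]), 0.63), (array([0.4776, 0.3474, 0.1836]), 0.61)]
[(array([0.4842, 0.3469, 0.002 ]), 0.56), (array([0.4787, 0.3453, 0.1855]), 0.32)]
[(array([ 0.3655,  0.2804, -0.0036]), 0.75), (array([0.4753, 0.3471, 0.1857]), 0.58)]
[(array([ 0.4863,  0.3545, -0.0032]), 0.71), (array([ 0.6224,  0.3873, -0.0008]), 0.42)]
```

```bash
cat > fit.py <<'E'
from con import *
from scipy.optimize import minimize
s=state();p=s["position"];r=R.from_rotvec(s["orientation"]).as_matrix()
fr=[grab_frame("scene"),grab_frame("top")]
t=np.linspace(0,2*np.pi,24,endpoint=False)
cyl=lambda rad,z0,z1: np.array([(rad*np.cos(a),rad*np.sin(a),z) for z in(z0,z1) for a in t])
box=lambda a,b,z0,z1: np.array([(x,y,z) for x in(-a,a) for y in(-b,b) for z in(z0,z1)])
parts=[box(.016,.003,0,.017),cyl(.008,.017,.07),cyl(.028,.07,.076)]
zg=.0966+.019
def world(P,q):
    P=P-[0,0,zg]; P=R.from_rotvec([q[0],q[1],0]).apply(P*[1,-1,-1])  # tool coords rel. grasp
    return p+r@np.array([0,0,-.019])+(P+[q[2],q[3],0])@r.T
def render(f,q,S=4):
    m=np.zeros((480*S//1,640*S),np.uint8) if 0 else None
    out=np.zeros((60*S,60*S),np.uint8); u0,v0=org[id(f)]
    for P in parts:
        h=cv2.convexHull(((px(f,world(P,q))-[u0,v0]+.5)*S*16).astype(np.int32)); cv2.fillConvexPoly(out,h,1,shift=4)
    return out
org={};obs={}
for f in fr:
    u,v=px(f,world(np.array([[0,0,.035]]),[0]*4))[0].astype(int); org[id(f)]=(u-30,v-30)
    best=None
    for d in silhouettes(f,"key"):
        m=d["mask"]
        c=m[v-6:v+7,u-6:u+7].sum()
        if best is None or c>best[0]: best=(c,m,d["p"])
    print("mask",best[0],best[2],best[1].sum())
    obs[id(f)]=cv2.resize(best[1][v-30:v+30,u-30:u+30].astype(np.uint8),None,fx=4,fy=4,interpolation=0)
def cost(q):
    c=0
    for f in fr:
        M=render(f,q); O_=obs[id(f)]
        # only below-collar zone: ignore observed pixels belonging to handle zone
        H=np.zeros_like(M); h=cv2.convexHull(((px(f,world(box(.02,.02,.0765,.19),[0]*4))-org[id(f)]+.5)*64).astype(np.int32)); cv2.fillConvexPoly(H,h,1,shift=4)
        k=H==0
        c+=((M!=O_)&k).sum()/16
    return c+ (q[2]**2+q[3]**2)/.003**2*1
print("base",cost([0,0,0,0]))
best=min(((cost([a,b,0,0]),a,b) for a in np.radians(np.arange(-8,9,1)) for b in np.radians(np.arange(-8,9,1))))
res=minimize(cost,[best[1],best[2],0,0],method="Nelder-Mead",options=dict(initial_simplex=np.array([best[1],best[2],0,0])+np.vstack([np.zeros(4),np.diag([.02,.02,.002,.002])])))
print(best[0],np.degrees(best[1:]),res.fun,np.degrees(res.x[:2]),res.x[2:],"tip",world(np.zeros((1,3)),res.x),"collar",world(np.array([[0,0,.07]]),res.x))
E
python3 fit.py
```

```text
mask 114 0.67 480
mask 100 0.63 348
base 131.1875
98.1875 [ 1. -2.] 84.48093576809617 [0.4096 0.1666] [-0.0025  0.0005] tip [[0.4794 0.3489 0.1858]] collar [[0.4793 0.3486 0.2558]]
```

Emit:
step_arm(
  rows=[0.03,0,0.2,0.003,0.002,0,0,0,0.25,0,0,0,0,0,0.25,0,0,0,0,0,0.2,0,0,0,0,0,0.05,0,0,0],
)

```text
time: 24.37
position: [0.4828, 0.3486, 0.1838]
orientation: [3.126, 0.286, -0.008]
force: [-0.9, -0.7, -2.4]
width: 0.0293
gripper_force: 58.6
```

Emit:
step_arm(
  rows=[0,0,0,0,0,0,0,0,0,0,0,0,0,0,0,0,0,0],
)

```text
time: 24.62
position: [0.4852, 0.351, 0.189]
orientation: [-3.127, -0.286, -0.003]
force: [-0.3, 0.3, -2.1]
width: 0.0298
gripper_force: 58.6
```

```bash
python3 fit.py
python3 - <<'E'
from con import *
to((.4855,.3487,.1066))
E
```

```text
mask 124 0.68 498
mask 93 0.65 153
base 130.625
113.8125 [ 0. -2.] 110.11633335499151 [ 0.7627 -0.9203] [-0.0011  0.0006] tip [[0.4823 0.3516 0.0925]] collar [[0.4835 0.3507 0.1624]]
t 24.8167 pos [0.4848 0.3506 0.1885] x-angle 10.448238844309367 toolz [ 0.0014  0.0014 -1.    ] w 0.029172583627713144 F [ 0.9086  0.0362 -2.3774] q [-0.4811  0.4149 -0.3227  1.772   0.1548  0.9775 -2.2533]
shift [0.0016 0.0207 0.8186]
```

Emit:
step_arm(
  rows=[0,0.02,0.05,0,0,0,0,0,0.08,0,0,0,0,0,0.1,0,0,0,0,0,0,0,0,0],
)

```text
time: 25.15
position: [0.4835, 0.3469, 0.1616]
orientation: [3.127, 0.286, -0.006]
force: [-0.1, -0.2, -2.7]
width: 0.0296
gripper_force: 58.6
```

Run:
```python
from con import *
to((.4850,.3487,.1066))
```

```text
t 25.15 pos [0.4835 0.3469 0.1616] x-angle 10.443889644588625 toolz [-0.0033 -0.0024 -1.    ] w 0.02961069416571093 F [-0.1012 -0.2247 -2.6919] q [-0.4828  0.443  -0.3173  1.7984  0.1668  0.9305 -2.2605]
shift [ 0.0195 -0.0156  0.5494]
```

Emit:
step_arm(
  rows=[0.01,-0.01,0.1,0,0,0,0,0,0.13,0,0,0,0,0,0.13,0,0,0,0,0,0.11,0,0,0,0,0,0,0,0,0],
)

```text
time: 25.57
position: [0.4839, 0.348, 0.1139]
orientation: [3.126, 0.286, -0.007]
force: [0.2, -0.4, -2.5]
width: 0.0295
gripper_force: 58.6
```

Emit:
step_arm(
  rows=[0,0,0.02,0,0,0,0,0,0.02,0,0,0,0,0,0.02,0,0,0,0,0,0,0,0,0],
)

```text
time: 25.9
position: [0.4857, 0.3495, 0.1114]
orientation: [-3.128, -0.286, -0.0]
force: [-0.9, -0.2, -1.4]
width: 0.0295
gripper_force: 58.6
```

Run:
```python
from con import *
to((.4850,.3487,.1066))
```

```text
t 25.9 pos [0.4857 0.3495 0.1114] x-angle 10.448133311922088 toolz [ 0.0002  0.0006 -1.    ] w 0.02949860539032088 F [-0.9322 -0.1523 -1.4268] q [-0.4967  0.5069 -0.3034  1.8307  0.197   0.8327 -2.2858]
shift [-0.0081  0.0064  0.0482]
```

Lowering the last 5 mm to contact.

Emit:
step_arm(
  rows=[0,0,0.02,0,0,0,0,0,0.02,0,0,0,0,0,0,0,0,0,0,0,0,0,0,0],
)

```text
time: 26.23
position: [0.4855, 0.3493, 0.1073]
orientation: [-3.128, -0.286, 0.0]
force: [-0.5, 0.6, -2.1]
width: 0.0295
gripper_force: 58.6
```

Emit:
step_arm(
  rows=[0,0,0.01,0,0,0,0,0,0,0,0,0,0,0,0,0,0,0],
)

```text
time: 26.48
position: [0.4858, 0.3495, 0.1066]
orientation: [-3.128, -0.286, -0.001]
force: [0.1, 0.4, 1.5]
width: 0.0296
gripper_force: 58.8
```

Run:
```python
from con import *
to((.4850,.3487,.1066))
```

```text
t 26.4833 pos [0.4858 0.3495 0.1066] x-angle 10.443917218193445 toolz [ 0.0003  0.0006 -1.    ] w 0.029597825100455926 F [0.0678 0.3791 1.5272] q [-0.4981  0.5132 -0.3018  1.8336  0.2     0.8237 -2.2882]
shift [-0.0091  0.0064  0.0004]
```

Contact is at the same height as the original rest. Release and rise.

Emit:
step_arm(
  rows=[0,0,0.005,0,0,0,0,0,0,0,0,0],
)

```text
time: 26.65
position: [0.4858, 0.3495, 0.1066]
orientation: [-3.128, -0.286, -0.001]
force: [-1.3, -1.3, 5.4]
width: 0.0294
gripper_force: 59.7
```

Emit:
step_arm(
  rows=[0,0,0,0,0,0,0,0,0,0,0,0,0,0,0,0,0,0,0,0,0,0,0,0,0,0,0,0,0,0],
  gripper=1,
)

```text
time: 27.07
position: [0.4855, 0.3494, 0.1057]
orientation: [-3.128, -0.286, 0.0]
force: [0.2, 0.6, -0.1]
width: 0.0854
gripper_force: 0.0
```

Emit:
step_arm(
  rows=[0,0,0,0,0,0,0,0,-0.1,0,0,0,0,0,-0.25,0,0,0,0,0,-0.3,0,0,0,0,0,-0.3,0,0,0],
)

```text
time: 27.48
position: [0.4852, 0.3492, 0.2022]
orientation: [-3.129, -0.286, 0.002]
force: [0.4, 0.7, 0.3]
width: 0.0854
gripper_force: 0.0
```

Emit:
step_arm(
  rows=[0,0,-0.3,0,0,0,0,0,-0.2,0,0,0,-0.3,0,0,0,0,0,-0.3,0,0,0,0,0,0,0,0,0,0,0],
)

```text
time: 27.9
position: [0.4214, 0.3385, 0.2519]
orientation: [3.128, 0.293, -0.003]
force: [0.1, 0.5, -1.2]
width: 0.0854
gripper_force: 0.0
```

Run:
```python
from m import *
fs=grab_frame("scene"); ft=grab_frame("top")
print(state()["position"],state()["width"],state()["time"])
for n in "key key_stand orange_dish bar arrow beaker dish_stack jar".split():
  for f in(fs,ft): print(n,[(np.round(toW(f,d["position"]),3).tolist(),round(d["p"],2)) for d in mark_of(f,n)[:4]])
a,ma=blob(fs,0,(365,120,392,165));print(a,ma.sum())
b,mb=blob(ft,0,(165,245,205,280));print(b,mb.sum())
```

```text
[0.4259 0.3386 0.2519] 0.08569760237414523 28.0
key [([0.468, 0.458, -0.001], 0.78), ([0.374, 0.374, -0.007], 0.7), ([0.369, 0.278, -0.002], 0.7), ([0.483, 0.348, 0.008], 0.62)]
key [([0.48, 0.348, 0.008], 0.87), ([0.369, 0.375, -0.001], 0.79), ([0.37, 0.279, -0.004], 0.78), ([0.629, 0.094, 0.076], 0.48)]
key_stand [([0.482, 0.347, 0.0], 0.89)]
key_stand [([0.483, 0.353, 0.002], 0.73)]
orange_dish [([0.635, 0.093, 0.075], 0.57)]
orange_dish [([0.633, 0.094, 0.074], 0.84), ([0.566, 0.08, 0.102], 0.36)]
bar [([0.567, 0.082, 0.103], 0.77)]
bar [([0.57, 0.081, 0.103], 0.71)]
arrow [([0.672, 0.1, 0.05], 0.81)]
arrow [([0.675, 0.1, 0.054], 0.92)]
beaker [([0.458, -0.377, -0.002], 0.81), ([0.576, -0.138, 0.094], 0.59)]
beaker [([0.46, -0.375, 0.0], 0.65), ([0.656, -0.377, 0.0], 0.62), ([0.575, -0.143, 0.084], 0.59)]
dish_stack [([0.659, -0.376, -0.001], 0.84)]
dish_stack [([0.653, -0.375, -0.002], 0.96)]
jar [([0.625, 0.379, 0.002], 0.85), ([0.586, -0.0, 0.001], 0.29)]
jar [([0.622, 0.386, -0.003], 0.9)]
[377.0718 141.9397] 348
[181.2857 262.6648] 182
```

```bash
python3 -c "
from workcell import *
print(hand_in())"
```

```text
the job is handed in; nothing more can be done
None
```

The job is handed in, no verdict came back: final camera checks put the orange dish within about 1° of the arrow, the screw at its stop with its slot on the white lines, the key upright in its stand and the beaker, jar and dishes unmoved, with the clock at 28 s.

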